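# Book the pulled-out bin back in with the handheld scanner

## Robot

A 6-joint arm with a two-finger parallel gripper is mounted at the origin on the work surface. World frame = base frame: x ahead of the robot, y to its left, z up, the work surface at z = 0. Lengths are in m, angles in rad, forces in N, time in s.
With the tool pointing down it reaches from about 0.3 to 0.775 m from the base axis. Payload 14.6 kg.
Tool frame: the origin (TCP) lies at the centre of the arm's flange, where the gripper is bolted on; the fingertips stand 199 mm ahead of it and the grasp point (between the pads) lies ctrl.tcp_to_grasp ahead of it (ctrl.tcp_to_grasp is the distance from the TCP to the grasp point, in m); z points along the fingers, y is the line along which they close (so a half turn about z gives the same grasp; the last joint's range is limited). The gripper opens to 94 mm and grips with 3 to 60 N. Pads are 16 mm wide; open, the fingers measure 119 mm over their backs; the gripper's body (75 mm by 177 mm) begins 78 mm behind the grasp point.
Start: joints at [-1.29, 0.3, 1.521, -0, 1.321, -0.067], TCP at [0.187, -0.517, 0.405] pointing down, gripper open.
Joint ranges: [-3.03, 3.03], [-0.79, 2.21], [0.23, 2.52], [-1.04, 4.18], [0, 3.07], [-2.55, 2.55]. Speed limits (rad/s): [2.22, 2.22, 2.57, 3.14, 3.14, 3.14].

## Interface

Orientations are given as [roll, pitch, yaw] about the fixed x, y, z axes, in that order (R = Rz(yaw) Ry(pitch) Rx(roll)).
In Python, from station import ctrl gives the robot as it stands. The module is installed in compiled form; this text tells all that it offers.
- The arm moves only by the shell command python3 -m jog 'ROWS' [OPENING] [FORCE]. ROWS is JSON, a list of rows, each a list of 6 numbers: the shift along the tool's x, y, z in cm, then the turn, a rotation vector about the tool's x, y, z in rad. In form: [[tx, ty, tz, ax, ay, az], ...]. A call has 1 to 8 rows; each row is the pose to reach, as a shift and turn from the pose commanded when the call began, along the tool's axes at that moment; what a row does not reach only later rows make up. A row lasts 1/10 s, in which the tool goes at most 50 mm and 8.59 degrees, less where a joint would pass 70% of its speed; a pose out of reach is approached as far as the arm can. A call with a gripper value outside its range is refused whole. OPENING is the opening in per cent of the stroke, from 0 (shut) to 100 (fully open), set as the call begins (- or left out, the last holds). The fingers move at their own pace and stop on an object; FORCE is the grip in N (left out, the last holds). Time passes only in rows, so rows that repeat a pose let the fingers close. It gives the time, the measured TCP pose, the force, the opening and the grip force at its end, in the units of the state.
- ctrl.get_obs(): the state, without advancing time (a new reading comes with each control period).
- ctrl.camera(name): name is "side" or "top" or "wrist"; returns a dict with "img" (480x640x3 uint8, blue, green, red), "intrinsics" (3x3 intrinsics, pixels), "R" (3x3) and "t" (3): a world point X has camera coordinates R X + t. Camera axes: x right, y down, z forward; pixel columns grow to the right and rows downward; lengths in m; the calibration is good to about 2 mm. The wrist camera is an equidistant fisheye: a pixel r from the principal point sees the ray r / f radians off the axis. A picture is of the moment at which its call begins. There is no depth.
- ctrl.hand_in(): hands the job in; it is judged then, once.
The state is a dict: "time_s": time; "qpos": joint angles; "joint_vel": joint speeds; "tau": joint torques, N m; "ee_pos": TCP position; "eef_rot": TCP orientation; "force": force on the tool from outside, world axes, zero at the start; "moment": the same for the moment, N m; "grip_width": finger opening in m; "grip_force": force on a finger pad.
Only numpy, scipy, OpenCV 4.12 (cv2) and the standard library are available. Lean on these libraries where they do the work, as an engineer would, in place of code of your own. Each camera call takes 0.05 s, during which the arm holds its last target. There are 200 camera calls.

## Task

One bin of the steel rack is still pulled out and has to be booked back in: take the handheld scanner out of its cradle and hold it steady for about a second with its window pointing squarely at the middle of that bin's bar code label, some 6 cm away. Lay the scanner back in its cradle the way it lay, and push the bin fully home. Leave the other bins and the parts on the table as they are.

Things in the scene. Friction and masses are not known exactly. Their poses are not given: they have to be found in the camera images.
- scanner: Black handheld bar code scanner, 0.17 kg: handle 155 mm long (x -75 to 80), 34 wide, 28 high (z 0 to 28); at its +x end a 62 wide head (x 65 to 115, z -15 to 35) bent 45 deg down. Origin: handle's underside at the grip place. x along the handle to the head, z up. Reads by itself, no key to press. Starts in the cradle, origin 50 mm above the cradle's, turned alike.
- window (a point): Centre of the scanner's dark window, at (102, 0, -2) mm in its frame. x: out along the beam, 45 deg below the handle's x; y: along the scan line, as the scanner's y. Reads a label whose centre is 30 to 120 mm ahead and within 15 mm of the beam axis in y and z, beam within 0.45 rad of the label's normal, scan line within 0.35 rad of its width.
- cradle: Fixed grey cradle; x, z as the docked scanner's. Origin on the table under the docked scanner's origin. Two saddles, 14 mm thick, at x -58 and +38: floors at z 50, cheeks 44 apart (5 mm play each side) to z 64, flared to 78; 70 wide in all. Fingers go between the saddles. Base plate 150 x 84 mm, 8 high, its middle rib (20 wide) 19 high.
- label (a point): Centre of the bar code label (paper, 64 x 36 mm) on the pulled-out bin's sloped front lip, 88 mm above the table. z: the label's normal, up and out towards the robot at 45 deg; y: along the label's width; x: up the slope. The other two bins carry like labels.
- lip (a point): Middle of the upright front face of the pulled-out bin's lip, under the label: 96 mm wide, 16 high, its middle 62 mm above the table; a good place to push. Moves with the bin. x points into the rack, the way the bin slides home; y along the lip.
- bin_out (a joint): How far the pulled-out bin (grey plastic, open-topped, 205 x 100 x 92 mm, about 0.6 kg, holding three yellow-tyred wheels) stands out of the rack, m: 0 is fully home at its stop; 0.05 to 0.075 at the start. Slides with about 1.5 N of friction and stays where it is left.
- bin_b (a joint): The bin holding two gearboxes, m out of the rack: 0 (home).
- bin_c (a joint): The bin holding two battery holders, m out of the rack: 0 (home).
- rack: Fixed steel rack 220 deep (x) x 352 wide x 118 mm high, open above and in front. Three bays at y -108, 0, +108; which bin is in which bay varies. Origin: on the table, middle of the width, straight under the lips' front faces when the bins are home; the steel frame begins at x +29 mm; bins slide out along -x.
- gearbox: Bystander: black gearmotor about 92 x 36 x 34 mm, lying loose on the table. Origin: underside.
- battery_holder: Bystander: bright metal battery holder 68 x 64 x 20 mm, loose on the table. Origin: centre of the underside.
- wheel: Bystander: yellow-tyred wheel, 65 mm across, 27 mm thick, lying flat and loose. Origin: centre of the underside.
- ir_sensor: Bystander: red plastic infrared distance sensor, 66 x 30 x 25 mm, loose. Origin: centre of the underside.
Not all that is in view belongs to the job. Leave any purple look-alike of the scanner alone. What is shaped like the cradle but green is not meant.

How it is judged:
By the outcome, as a careful person would: the job done as asked, in the order asked, and still so for the second after the job is handed in, with the robot touching nothing.
It also fails if it takes over 59 s, if anything falls off the work surface, if the arm or the gripper's body presses on something with over 40 N, if the wrist force passes 120 N, or if a joint passes its speed limit or range.

## Working session

There is one attempt and no reset: what is moved stays moved. The work goes in short steps, Python scripts to look and compute and a shell command to move; the robot and the scene stay as the last step left them, time stands still between calls to the robot, and variables do not carry over. Pictures are saved under pics/ and viewed, at most 10 in all, crops included, and the job is handed in when it is done.

```bash
mkdir -p pics; python3 - <<'E'
from station import ctrl
import cv2,numpy as np
for n in("top","side"):
    c=ctrl.camera(n);cv2.imwrite(f"pics/{n}0.png",c["img"]);np.savez(f"{n}0.npz",**{k:c[k] for k in("intrinsics","R","t")})
    print(n,c["intrinsics"].tolist(),np.round(-c["R"].T@c["t"],3),np.round(c["R"],3).tolist())
o=ctrl.get_obs();print(ctrl.tcp_to_grasp,{k:np.round(v,3).tolist() for k,v in o.items()})
E
```

```text
top [[535.365651432053, 0.0, 313.9589139794693], [0.0, 535.365651432053, 236.3602906337504], [0.0, 0.0, 1.0]] [ 0.388 -0.046  1.556] [[-0.012, -1.0, 0.002], [-0.996, 0.012, -0.092], [0.092, -0.003, -0.996]]
side [[567.6049441907011, 0.0, 308.80920026949406], [0.0, 567.6049441907011, 242.07018174787802], [0.0, 0.0, 1.0]] [-0.005  1.123  0.967] [[-0.923, -0.385, -0.021], [-0.198, 0.52, -0.831], [0.331, -0.763, -0.556]]
0.1804 {'time_s': 0.1, 'qpos': [-1.29, 0.3, 1.522, 0.0, 1.321, -0.067], 'joint_vel': [-0.0, -0.003, -0.003, 0.002, -0.0, 0.001], 'tau': [0.0, -53.265, -35.328, 0.071, 0.024, -0.0], 'ee_pos': [0.187, -0.517, 0.404], 'eef_rot': [-3.141, -0.0, 0.348], 'force': [0.214, -0.196, -0.598], 'moment': [0.014, -0.009, -0.013], 'grip_force': 0.0, 'grip_width': 0.094}
```

View pics/top0.png

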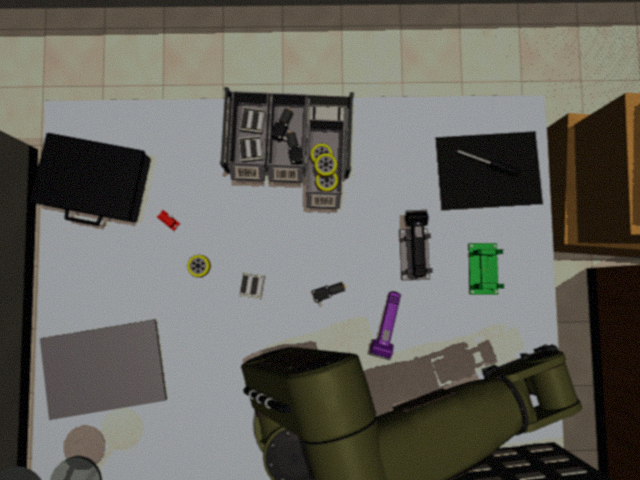

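View pics/side0.png

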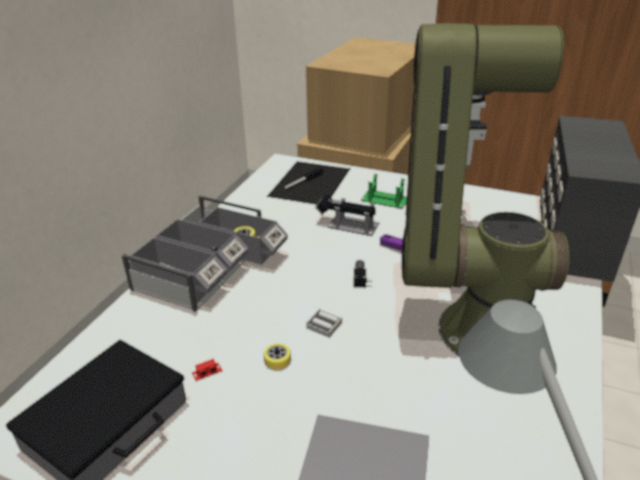

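The top view shows two scanner-like things: a black one at (415,245) on a grey cradle, and a purple one at (385,325). It also shows two cradles, grey at (415,252) and green at (484,268). The black scanner on the grey cradle fits. The right-hand bin, label at (322,200) with yellow wheels, is the one pulled out. I'll confirm both in an enlarged crop.

```bash
cat > h.py <<'E'
import numpy as np,cv2
from scipy.spatial.transform import Rotation as Rn
def ray(n,u,v,z):
    c=np.load(f"{n}0.npz");R,t,K=c["R"],c["t"],c["intrinsics"]
    d=R.T@np.linalg.solve(K,[u,v,1.]);o=-R.T@t
    return o+d*(z-o[2])/d[2]
def proj(n,X):
    c=np.load(f"{n}0.npz");p=c["intrinsics"]@(c["R"]@np.array(X)+c["t"]);return p[:2]/p[2]
E
python3 - <<'E'
from h import *
a=cv2.imread("pics/top0.png")
f=lambda x,y:cv2.resize(a[y:y+100,x:x+66],None,fx=6,fy=6,interpolation=cv2.INTER_CUBIC)
m=np.hstack([f(382,192),f(290,122)])
cv2.imwrite("pics/crop.png",m)
E
```

```text
(no output)
```

View pics/crop.png

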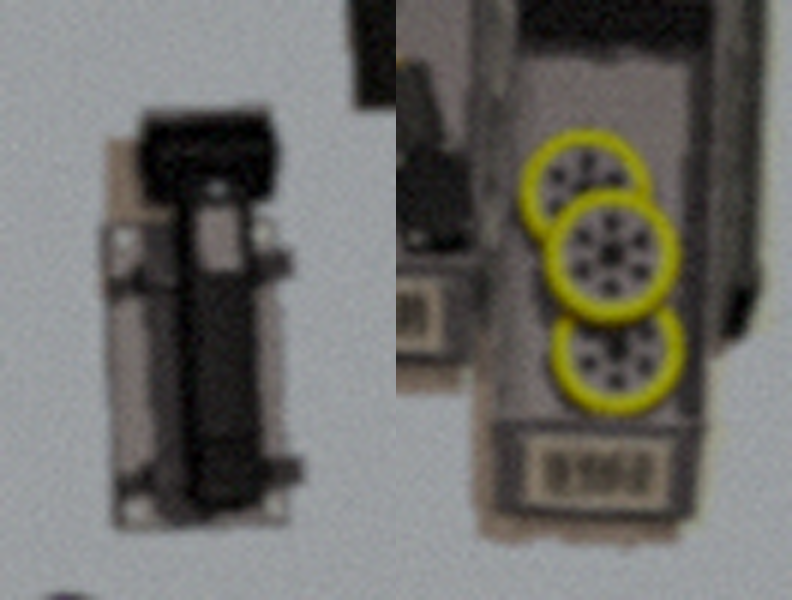

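The crop confirms the black scanner in the grey cradle, head towards +x: its handle runs from (418,225) to (420,275) in the full picture. It also confirms the pulled-out wheel bin, with its label at (324,200).

```bash
python3 - <<'E'
from h import *
P=lambda x,y,ox,oy,z:ray("top",ox+(x+.5)/6-.5,oy+(y+.5)/6-.5,z)
print("handle front/back",P(217,200,382,192,.078),P(228,510,382,192,.078), "head front",P(207,108,382,192,.08))
b=[P(*q,382,192,.008) for q in((105,224),(284,218),(288,524),(117,527))]
print("base",np.round(b,3),np.mean(b,0),(b[0]+b[1]-b[2]-b[3])/2)
print("label",P(204,470,290,122,.088),[ray("top",*q,.088) for q in((247,173.5),(286,174))])
for q in((130,472),(304,472)):print(P(q[0],q[1],290,122,.088))
a=cv2.imread("pics/top0.png");s=cv2.imread("pics/side0.png")
cv2.imwrite("pics/c2.png",np.hstack([cv2.resize(a[155:215,225:345],None,fx=3,fy=3*2,interpolation=2),cv2.resize(s[180:240,300:390],None,fx=4.8,fy=6,interpolation=2)]))
L=P(204,470,290,122,.088);print("label in side",proj("side",L))
E
```

```text
handle front/back [ 0.55299479 -0.33883234  0.078     ] [ 0.40974968 -0.3395527   0.078     ] head front [ 0.59575747 -0.33509466  0.08      ]
base [[ 0.55  -0.298  0.008]
 [ 0.552 -0.385  0.008]
 [ 0.404 -0.382  0.008]
 [ 0.403 -0.3    0.008]] [ 0.47712257 -0.34123992  0.008     ] [ 0.14719447 -0.00051208  0.        ]
label [ 0.62475591 -0.0778709   0.088     ] [array([0.70164715, 0.13428754, 0.088     ]), array([0.69893478, 0.02574026, 0.088     ])]
[ 0.6242343  -0.04367619  0.088     ]
[ 0.62326534 -0.12405365  0.088     ]
label in side [273.45468981 235.61637212]
```

View pics/c2.png

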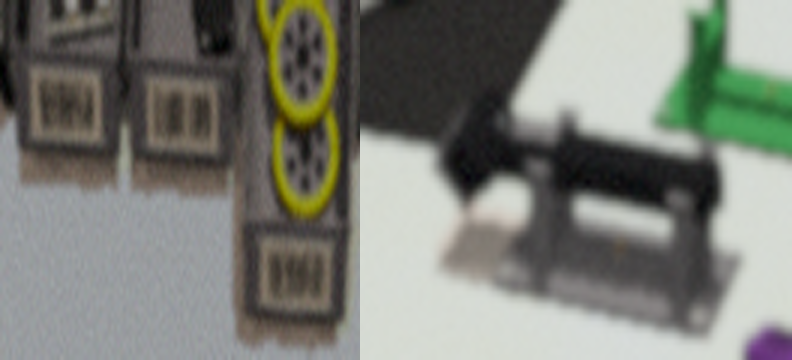

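Labels in the crop map to full-picture pixels (247,172.5), (286,173) and, for the pulled-out bin, (323.7,201). The side crop shows the scanner lying level, head away from the robot. World estimates: scanner origin about (0.486, -0.340), yaw about 0. Label about (0.624, -0.080), rack yaw about -0.025, bin out about 72 mm, which is within the given range. Next I move above the scanner.

```bash
python3 -m jog '[[4,-0.8,0.8,0,0,0.05],[9,-1.7,1.7,0,0,0.1],[14,-2.6,2.7,0,0,0.15],[19,-3.6,3.6,0,0,0.2],[24,-4.5,4.6,0,0,0.25],[29,-5.5,5.5,0,0,0.3],[34.1,-6.4,6.5,0,0,0.348],[34.1,-6.4,6.5,0,0,0.348]]' 100
python3 -m jog '[[0,0,0,0,0,0],[0,0,0,0,0,0]]'
python3 - <<'E'
from station import ctrl
import cv2,numpy as np
c=ctrl.camera("wrist");cv2.imwrite("pics/w1.png",c["img"]);np.savez("w1.npz",**{k:c[k] for k in("intrinsics","R","t")})
o=ctrl.get_obs();print(o["ee_pos"],o["eef_rot"],c["intrinsics"].tolist(),-c["R"].T@c["t"])
E
```

```text
time_s: 0.9
ee_pos: [0.4892, -0.3379, 0.338]
eef_rot: [-3.14, 0.001, 0.002]
force: [-1.2, 0.1, 0.2]
grip_width: 0.0939
grip_force: 0.0
time_s: 1.1
ee_pos: [0.4855, -0.3413, 0.3397]
eef_rot: [3.142, 0.0, -0.0]
force: [-0.5, 0.0, -0.1]
grip_width: 0.0942
grip_force: 0.0
[ 0.48521068 -0.34156035  0.33992769] [ 3.14136784e+00 -1.34111841e-05 -1.07352655e-03] [[371.64829954431775, 0.0, 317.58751585504416], [0.0, 371.64829954431775, 234.387738269381], [0.0, 0.0, 1.0]] [ 0.55639295 -0.34148514  0.31952159]
```

View pics/w1.png

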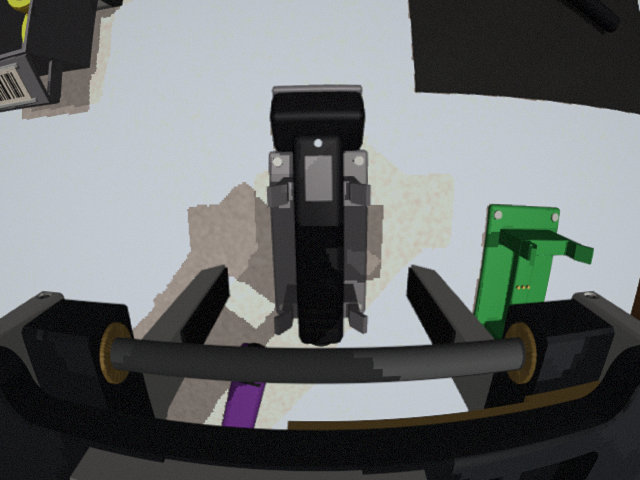

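The wrist view shows the black scanner centred between the fingers: handle mid at (320,230)–(321,300), rear end (319,345), cradle screws (277,160) and (359,160), saddle tops (278,193)/(359,193) and (282,320)/(357,322).

```bash
cat >> h.py <<'E'
def wray(n,u,v,z):
    c=np.load(f"{n}.npz");R,t,K=c["R"],c["t"],c["intrinsics"]
    x=(np.array([u,v])-K[:2,2])/K[0,0];th=np.hypot(*x);d=R.T@np.r_[x/th*np.sin(th),np.cos(th)];o=-R.T@t
    return (o+d*(z-o[2])/d[2]).round(4)
E
python3 - <<'E'
from h import *
for q in((320,230,.078),(321,300,.078),(319,345,.064),(277,160,.008),(359,160,.008),(278,195,.078),(359,195,.078),(282,320,.078),(357,322,.078),(318,88,.07),(318,143,.078)):print(q,wray("w1",*q))
E
```

```text
(320, 230, 0.078) [ 0.4983 -0.3431  0.078 ]
(321, 300, 0.078) [ 0.4473 -0.3439  0.078 ]
(319, 345, 0.064) [ 0.4013 -0.3427  0.064 ]
(277, 160, 0.008) [ 0.5417 -0.3074  0.008 ]
(359, 160, 0.008) [ 0.5419 -0.376   0.008 ]
(278, 195, 0.078) [ 0.522  -0.3154  0.078 ]
(359, 195, 0.078) [ 0.5221 -0.3687  0.078 ]
(282, 320, 0.078) [ 0.431  -0.3156  0.078 ]
(357, 322, 0.078) [ 0.4294 -0.3703  0.078 ]
(318, 88, 0.07) [ 0.5931 -0.3416  0.07  ]
(318, 143, 0.078) [ 0.5559 -0.3416  0.078 ]
```

```bash
python3 -m jog '[[0,0.1,4,0,0,0],[0,0.1,8,0,0,0],[0,0.1,9.6,0,0,0],[0,0.1,9.6,0,0,0],[0,0.1,9.6,0,0,0]]' 100
python3 -m jog '[[0,0,0,0,0,0],[0,0,0,0,0,0],[0,0,0,0,0,0],[0,0,0,0,0,0],[0,0,0,0,0,0],[0,0,0,0,0,0],[0,0,0,0,0,0],[0,0,0,0,0,0]]' 30 30
```

```text
time_s: 1.65
ee_pos: [0.4857, -0.3426, 0.2449]
eef_rot: [3.141, -0.001, -0.001]
force: [0.1, -0.3, 0.3]
grip_width: 0.0939
grip_force: 0.0
time_s: 2.45
ee_pos: [0.4863, -0.3417, 0.2436]
eef_rot: [3.142, 0.0, -0.0]
force: [0.2, 0.5, -0.4]
grip_width: 0.0338
grip_force: 30.0
```

```bash
python3 -m jog '[[0,0,-1,0,0,0],[0,0,-2.5,0,0,0],[0,0,-5,0,0,0],[0,0,-8,0,0,0],[0,0,-11,0,0,0],[0,0,-11,0,0,0]]'
python3 -m jog '[[-1,-2,0,0,0,0],[-2,-6,0,0,0,0],[-3,-10,0,0,0,0],[-3.5,-14,0,0,0,0],[-3.5,-18,0,0,0,0],[-3.5,-21,0,0,0,0],[-3.5,-23,0,0,0,0],[-3.5,-23,0,0,0,0]]'
python3 -m jog '[[0,0,0,0,0,0],[0,0,0,0,0,0],[0,0,0,0,0,0]]'
python3 - <<'E'
from station import ctrl
import cv2,numpy as np
c=ctrl.camera("wrist");cv2.imwrite("pics/w2.png",c["img"]);np.savez("w2.npz",**{k:c[k] for k in("intrinsics","R","t")})
o=ctrl.get_obs();print(o["ee_pos"],o["eef_rot"],o["grip_width"])
E
```

```text
time_s: 3.05
ee_pos: [0.4864, -0.3417, 0.3592]
eef_rot: [3.137, -0.006, -0.0]
force: [0.3, -0.7, -1.9]
grip_width: 0.0337
grip_force: 29.9
time_s: 3.85
ee_pos: [0.451, -0.1098, 0.3537]
eef_rot: [-3.141, 0.0, 0.002]
force: [-0.3, 0.4, -1.9]
grip_width: 0.0338
grip_force: 29.9
time_s: 4.15
ee_pos: [0.4512, -0.1124, 0.3535]
eef_rot: [-3.142, 0.0, -0.001]
force: [-0.1, 0.1, -2.2]
grip_width: 0.0341
grip_force: 29.9
[ 0.4512321  -0.11233774  0.35353633] [-3.14156557e+00  1.81428914e-04 -1.24416088e-03] 0.033607401520532924
```

View pics/w2.png

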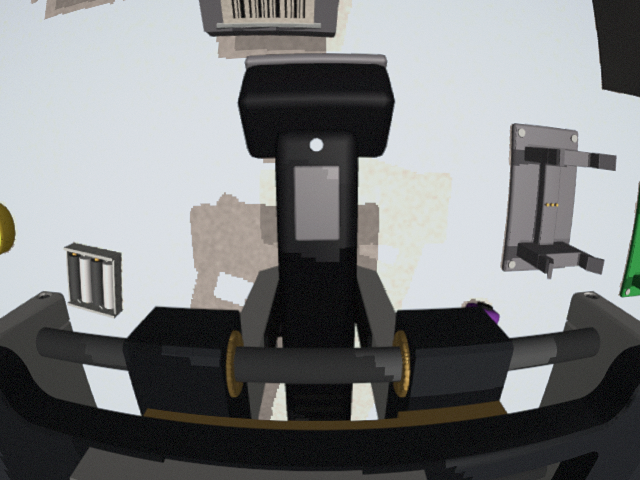

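The wrist view shows the scanner held straight in the fingers (head 243–393, axis u≈317). The wheel bin's label is at the top edge, bars from u 224 to 313, lower edge about (268,24). The lip front face runs from (207,35) to (334,37).

```bash
python3 - <<'E'
from h import *
for q in((224,20,.076),(313,20,.076),(217,27,.073),(322,27,.073),(207,35,.054),(334,37,.054),(207,35,.07),(334,37,.07),(317,59,.154)):print(q,wray("w2",*q))
a=ray("top",323.7,201,.088);print(a)
E
```

```text
(224, 20, 0.076) [ 0.6134 -0.0464  0.076 ]
(313, 20, 0.076) [ 0.6101 -0.1094  0.076 ]
(217, 27, 0.073) [ 0.6094 -0.0405  0.073 ]
(322, 27, 0.073) [ 0.6057 -0.1156  0.073 ]
(207, 35, 0.054) [ 0.6099 -0.0274  0.054 ]
(334, 37, 0.054) [ 0.6036 -0.1248  0.054 ]
(207, 35, 0.07) [ 0.6048 -0.0323  0.07  ]
(334, 37, 0.07) [ 0.599  -0.1241  0.07  ]
(317, 59, 0.154) [ 0.5631 -0.1123  0.154 ]
[ 0.62171797 -0.07815175  0.088     ]
```

```bash
python3 -m jog '[[0.7,-1,0.7,0,0,0.01],[1.5,-2,1.4,0,0,0.02],[2.2,-3,2.1,0,0,0.03],[2.75,-4,2.7,0,0,0.04],[2.75,-4,2.7,0,0,0.04],[2.75,-4,2.7,0,0,0.04]]'
python3 -m jog '[[0,0,0,0,0,0],[0,0,0,0,0,0],[0,0,0,0,0,0],[0,0,0,0,0,0]]'
python3 - <<'E'
from station import ctrl
import cv2,numpy as np
c=ctrl.camera("side");a=cv2.resize(c["img"][150:290,180:350],None,fx=4,fy=4,interpolation=2)
w=ctrl.camera("wrist")["img"];cv2.imwrite("pics/s3.png",np.hstack([a[:480],w[:480:4,::4].repeat(4,0)[:,:100]]) if 0 else a)
o=ctrl.get_obs();print(o["ee_pos"],o["eef_rot"],o["force"])
E
```

```text
time_s: 4.8
ee_pos: [0.4787, -0.0721, 0.3267]
eef_rot: [3.142, 0.0, -0.04]
force: [0.3, -0.9, -1.5]
grip_width: 0.0339
grip_force: 29.9
time_s: 5.2
ee_pos: [0.4787, -0.0718, 0.3268]
eef_rot: [3.142, -0.0, -0.04]
force: [-0.8, 0.0, -2.2]
grip_width: 0.0338
grip_force: 29.9
[ 0.47874582 -0.07173726  0.32672404] [ 3.14157601e+00 -1.37382291e-04 -4.02324881e-02] [ 0.9995133  -0.48585884 -2.10750932]
```

View pics/s3.png

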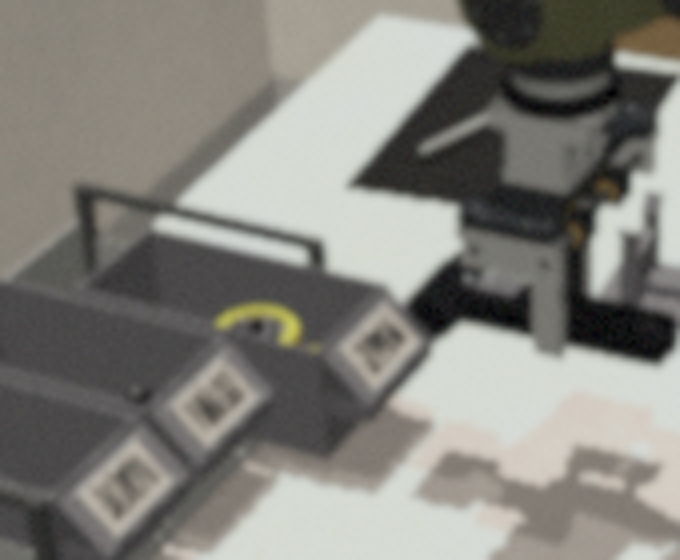

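The side view shows the scanner held level with its head facing the wheel bin's label. The label is at crop (375,345), full picture (273.6,236), matching my prediction of (273.5,235.6). I'll hold steady here.

```bash
python3 -m jog '[[0,0,0,0,0,0],[0,0,0,0,0,0],[0,0,0,0,0,0],[0,0,0,0,0,0],[0,0,0,0,0,0],[0,0,0,0,0,0],[0,0,0,0,0,0],[0,0,0,0,0,0]]' >/dev/null
python3 -m jog '[[0,0,0,0,0,0],[0,0,0,0,0,0],[0,0,0,0,0,0],[0,0,0,0,0,0],[0,0,0,0,0,0],[0,0,0,0,0,0],[0,0,0,0,0,0],[0,0,0,0,0,0]]' | head -2
python3 -m jog '[[-1,0,-1,0,0,-0.01],[-2.75,0,-2.5,0,0,-0.03],[-2.75,1,-2.7,0,0,-0.04],[-2.75,4,-2.7,0,0,-0.04],[-2.75,4,-2.7,0,0,-0.04],[-2.75,4,-2.7,0,0,-0.04]]'
```

```text
time_s: 6.9
ee_pos: [0.4788, -0.0717, 0.3267]
time_s: 7.5
ee_pos: [0.4496, -0.1107, 0.3536]
eef_rot: [-3.141, 0.0, -0.001]
force: [-0.6, 1.0, -1.7]
grip_width: 0.0336
grip_force: 29.9
```

```bash
python3 -m jog '[[0,3,0,0,0,0],[0.5,7,0,0,0,0],[1.5,11,0,0,0,0],[2.5,15,0,0,0,0],[3.3,19,0,0,0,0],[3.6,22,0,0,0,0],[3.6,23.1,0,0,0,0],[3.6,23.1,0,0,0,0]]' >/dev/null
python3 -m jog '[[0,0,0,0,0,0],[0,0,0,0,0,0],[0,0,0,0,0,0],[0,0,0,0,0,0]]'
python3 - <<'E'
from station import ctrl
import cv2,numpy as np
c=ctrl.camera("wrist");cv2.imwrite("pics/w4.png",c["img"]);np.savez("w4.npz",**{k:c[k] for k in("intrinsics","R","t")})
o=ctrl.get_obs();print(o["ee_pos"],o["eef_rot"])
E
```

```text
time_s: 8.7
ee_pos: [0.4858, -0.3409, 0.3539]
eef_rot: [3.141, -0.0, 0.001]
force: [0.9, -0.1, -1.7]
grip_width: 0.034
grip_force: 29.9
[ 0.48573083 -0.34105178  0.35385679] [ 3.14141935e+00 -2.25373050e-04  3.17195907e-04]
```

```bash
python3 -m jog '[[0.05,0.08,3,0,0,0],[0.05,0.08,6,0,0,0],[0.05,0.08,8,0,0,0],[0.05,0.08,9.5,0,0,0],[0.05,0.08,10.5,0,0,0],[0.05,0.08,11,0,0,0],[0.05,0.08,11,0,0,0],[0.05,0.08,11,0,0,0]]'
python3 -m jog '[[0,0,0,0,0,0],[0,0,0,0,0,0]]'
```

```text
time_s: 9.55
ee_pos: [0.4863, -0.3424, 0.2444]
eef_rot: [3.141, -0.001, -0.0]
force: [0.4, 0.1, -1.8]
grip_width: 0.0337
grip_force: 30.0
time_s: 9.75
ee_pos: [0.4862, -0.3424, 0.244]
eef_rot: [3.141, -0.001, -0.0]
force: [-0.8, 0.6, -0.9]
grip_width: 0.0336
grip_force: 30.0
```

Pose matches the pick-up one. I'll release, go up, and look.

```bash
python3 -m jog '[[0,0,0,0,0,0],[0,0,0,0,0,0],[0,0,0,0,0,0],[0,0,0,0,0,0],[0,0,0,0,0,0],[0,0,0,0,0,0]]' 100
python3 -m jog '[[0,0,-2,0,0,0],[0,0,-5,0,0,0],[0,0,-9.6,0,0,0],[0,0,-9.6,0,0,0],[0,0,-9.6,0,0,0]]'
python3 - <<'E'
from station import ctrl
import cv2,numpy as np
c=ctrl.camera("wrist");cv2.imwrite("pics/w5.png",c["img"])
o=ctrl.get_obs();print(o["ee_pos"],o["eef_rot"])
E
```

```text
time_s: 10.35
ee_pos: [0.4861, -0.3423, 0.2437]
eef_rot: [-3.142, -0.0, -0.0]
force: [-0.9, -0.0, -0.1]
grip_width: 0.0784
grip_force: 0.0
time_s: 10.85
ee_pos: [0.4861, -0.3423, 0.3404]
eef_rot: [3.14, -0.001, -0.0]
force: [0.1, -1.0, -1.1]
grip_width: 0.094
grip_force: 0.0
[ 0.48600589 -0.3422493   0.33914274] [-3.14128209e+00  3.75945891e-04 -2.57180634e-04]
```

View pics/w5.png

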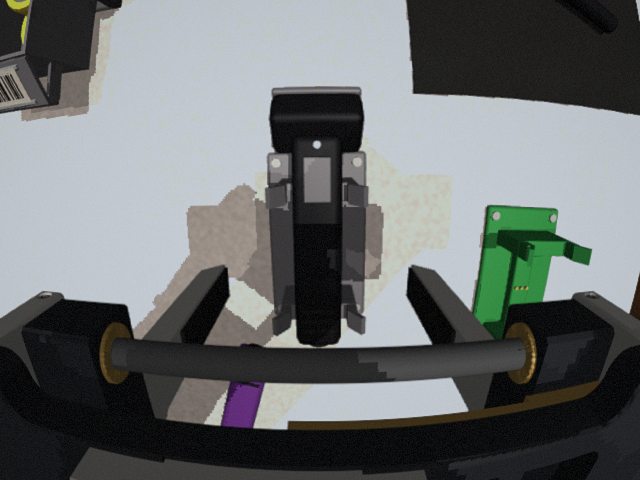

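The scanner lies in the grey cradle as before: head at (317,90), handle between the saddles. The wheel bin (top left) is still out. Now I close the fingers and go in front of the lip.

```bash
python3 -m jog '[[1,-3,0,0,0,0.01],[2,-7.5,0,0,0,0.02],[3,-12,0,0,0,0.03],[4,-16.5,0,0,0,0.04],[5,-21,0,0,0,0.04],[6,-25,0,0,0,0.04],[6.4,-26.5,0,0,0,0.04],[6.4,-26.5,0,0,0,0.04]]' 0 10 >/dev/null
python3 -m jog '[[0,0,0,0,0,0],[0,0,0,0,0,0],[0,0,3,0,0,0],[0,0,6,0,0,0],[0,0,8.7,0,0,0],[0,0,8.7,0,0,0],[0,0,8.7,0,0,0]]'
```

```text
time_s: 12.4
ee_pos: [0.5503, -0.0783, 0.2532]
eef_rot: [3.142, 0.0, -0.041]
force: [0.5, -0.6, 1.0]
grip_width: 0.0004
grip_force: 0.0
```

```bash
python3 -m jog '[[1.5,0,0,0,0,0],[3,0,0,0,0,0],[4,0,0,0,0,0],[5,0,0,0,0,0],[6,0,0,0,0,0],[7,0,0,0,0,0],[8,0,0,0,0,0],[9,0,0,0,0,0]]'
python3 -m jog '[[0.5,0,0,0,0,0],[1,0,0,0,0,0],[1.4,0,0,0,0,0],[1.4,0,0,0,0,0]]'
```

```text
time_s: 13.2
ee_pos: [0.6406, -0.0817, 0.2548]
eef_rot: [3.141, -0.002, -0.041]
force: [-2.2, -1.3, -0.6]
grip_width: 0.0002
grip_force: 0.9
time_s: 13.6
ee_pos: [0.6544, -0.0816, 0.253]
eef_rot: [3.142, -0.001, -0.04]
force: [-1.2, -0.4, 0.2]
grip_width: 0.0003
grip_force: 0.0
```

Pushing with about 2 N so far. I continue in small steps until the stop shows in the force.

```bash
for i in 1 2 3; do python3 -m jog '[[0.2,0,0,0,0,0],[0.4,0,0,0,0,0],[0.4,0,0,0,0,0]]' | sed -n '2p;4p'; done
```

```text
ee_pos: [0.6582, -0.0817, 0.2527]
force: [0.4, -0.3, -0.4]
ee_pos: [0.6623, -0.0819, 0.2526]
force: [0.3, -0.3, 0.3]
ee_pos: [0.6662, -0.0821, 0.2526]
force: [-2.9, -1.2, 0.5]
```

```bash
for i in 1 2; do python3 -m jog '[[0.1,0,0,0,0,0],[0.2,0,0,0,0,0],[0.2,0,0,0,0,0]]' | sed -n '2p;4p'; done
```

```text
ee_pos: [0.6673, -0.0821, 0.2526]
force: [-19.9, -0.1, 10.9]
ee_pos: [0.6685, -0.0822, 0.2526]
force: [-36.4, 1.5, 20.3]
```

The stop is reached: force rises steeply at 0.667, where home was expected. I'll retract, rise, and check from above.

```bash
python3 -m jog '[[-1,0,0,0,0,0],[-4,0,0,0,0,0],[-8,0,0,0,0,0],[-12,0,-2,0,0,0],[-16,0,-6,0,0,0],[-20,0,-10,0,0,0],[-24,0,-12,0,0,0],[-24,0,-12,0,0,0]]' 
python3 -m jog '[[0,3,0,0,0,0],[0,7,0,0,0,0],[0,11,0,0,0,0],[0,15,0,0,0,0],[0,18,0,0,0,0],[0,18,0,0,0,0],[0,18,0,0,0,0]]' | sed -n '1,4p'
python3 - <<'E'
from station import ctrl
import cv2,numpy as np
a=ctrl.camera("top")["img"];s=ctrl.camera("side")["img"]
cv2.imwrite("pics/end.png",np.hstack([cv2.resize(a[80:290,210:450],None,fx=2,fy=2.5,interpolation=2),cv2.resize(s[170:310,120:280],None,fx=2,fy=3.75,interpolation=2)]))
E
```

```text
time_s: 15.9
ee_pos: [0.4278, -0.0722, 0.376]
eef_rot: [3.14, -0.006, -0.04]
force: [0.8, 0.3, -0.3]
grip_width: 0.0006
grip_force: 0.0
time_s: 16.6
ee_pos: [0.4233, -0.2527, 0.3721]
eef_rot: [-3.141, 0.0, -0.041]
force: [0.2, -0.1, 0.4]
```

View pics/end.png

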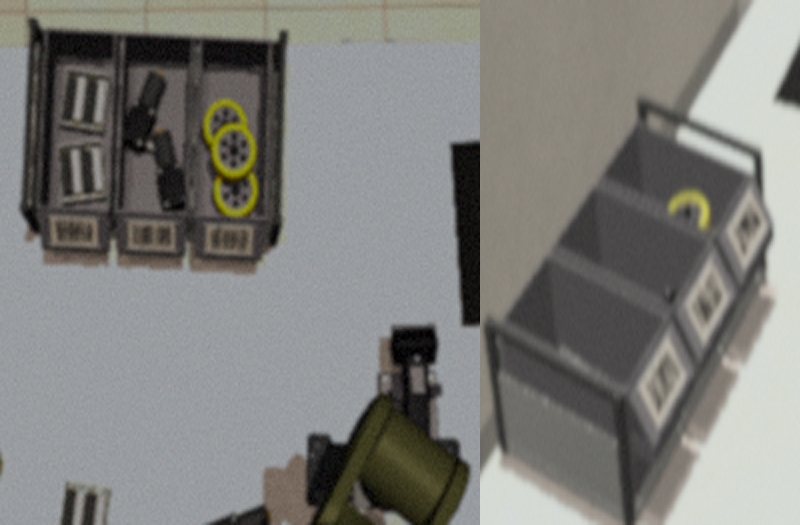

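All three labels lie on one straight line, at crop (74,233), (151,236) and (230,240). The wheel bin is flush with the others and the scanner is in its cradle.

```bash
python3 -c "
from station import ctrl
print(ctrl.hand_in())"
```

```text
the job is handed in; nothing more can be done
None
```

I held the scanner on the pulled-out wheel bin's label for about 2 s, laid it back in its cradle, and pushed the bin home to its stop. I handed the job in at about 17 s of robot time; no verdict came back, and nothing in the interface confirmed the label was read.

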